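# Purge the blanket-gas valve with its key-flat knob

### The job

Purge the blanket-gas dispenser before the tasting: lift the bar-shaped pointer knob up off its hook (leave the round fluted knob on the other hook), turn it so that the flat in its bore matches the flat of the D-shaped valve stem, and push it fully home on the stem without turning the stem from its dose setting. Then press the knob down until the stem is at the bottom of its spring travel and keep it there: finish with the gripper still holding the knob pressed down. Do not shift or knock over the bottle and the tumbler.

Things in the scene. Friction and masses are not known exactly. Their poses are not given: they have to be found in the camera images.
- bar_knob: Knob to use: black plastic cooker-type knob, 45 mm high, 52 to 105 g. Origin: centre of its underside on the bore axis, z up. Round skirt 46 mm across, tapering to 33 mm at z = 20 mm; a pointer nose on the skirt reaches x = +29 mm. Starts over the pin of one of the two hooks, underside 122 mm above the table; x points up to 0.75 rad either side of straight away from the robot.
- knob_grip (a point): Middle of the bar knob's grip, 32 mm above its underside, axes of the knob. Flat-sided bar on top of the skirt: 44 mm long along x, 14 mm thick along y, from 19 to 45 mm above the underside; pinch it across its thickness. A white line on its top marks the +x (pointer) half.
- knob_bore (a point): Mouth of the bar knob's blind D-shaped bore, centre of the underside, axes of the knob. Bore 16 mm deep, 18 mm diameter, its flat 4.1 mm from the axis on the +x (pointer) side, mouth chamfered 1.5 mm.
- hook_stand: Fixed stand: dark round foot 116 mm across, thin post, brass finial with its top 132 mm above the table, two steel arms along its +y and -y, each ending in an upturned pin (7 mm diameter, top 135 mm above the table) with a brass seat washer at its foot. Origin on the table under the post, z up.
- hook_left (a point): Centre of the washer's upper face on the stand's +y hook, 122 mm above the table, 78 mm from the post; axes of the stand. The 7 mm pin stands 13 mm above it. Carries either knob.
- hook_right (a point): The same on the -y hook.
- round_knob: Other valve's handle, to be left hanging on its hook: black, round and fluted, 37 mm diameter, 30 mm high, plain round bore. Origin: centre of its underside.
- gas_valve: Fixed dispenser: grey base plate 104 x 252 mm, silver gas cartridge 60 mm diameter lying along -y (top 74 mm above the table), metal valve block 46 x 44 mm, gauge on the robot's side (top below 85 mm), hose barb to +y. Origin on the table right below the stem axis, z up.
- stem_seat (a point): Centre of the upper face of the stem's collar (28 mm diameter), on the stem axis, z up, 110 mm above the table while not pressed; moves and turns with the stem. The knob is home when its underside lies on this face. x points to the side of the stem's flat, up to 0.9 rad either side of straight away from the robot.
- stem_tip (a point): Centre of the stem's upper end, 14 mm above the collar face, axes of the stem. Steel D-shaped stem, 16 mm diameter, 14 mm long, flat 3.1 mm from the axis on the +x side, end chamfered 1.5 mm. With the knob's x along this x the flats match; the knob slides on within about 0.12 rad.
- stem (a joint): How far the stem is pressed down, m: 0 released, 0.006 at the stop. Spring: about 4 N to start, 10 N at the stop; springs back when released.
- spindle (a joint): Dose setting: rotation of the spindle with the stem, rad, positive anticlockwise from above. Turns stiffly (about 0.06 N m) and stays where it is.
- dose_lug (a point): Tip of the lug on the spindle's disc under the stem, 26.5 mm from the stem axis on the same side as the stem's flat, 96 mm above the table; turns with the spindle but does not go down with the stem.
- half_bottle: Loose wine half-bottle, 62 mm diameter, 241 mm high, origin under its centre. Bystander.
- tumbler: Loose clear glass tumbler, 80 mm diameter, 90 mm high, origin under its centre. Bystander.
Mind the look-alikes: they are no part of the job. Leave any purple look-alike of the bar_knob alone.

How it is judged:
On the way, in this order (a step that is already met when the one before it is completed fails the run):
1. the bar knob is lifted up off its hook, held in the gripper (height (world z) of bar_knob above 0.145 m and contact force between the fingers and bar_knob above 1 N), for 0.2 s.
2. the bar knob is fully home on the stem, flats matched (z of bar_knob in the frame of stem_seat between -0.003 and 0.003 m and horizontal distance between bar_knob and stem_seat below 0.003 m and angle between the z axis of bar_knob and the z axis of stem_seat, either way round below 0.1 rad and angle between the x axis of bar_knob and the x axis of stem_seat, either way round below 0.3 rad), for 0.2 s.
At the end, for the whole second after the job is handed in: Gripper holds the bar knob; knob home on the stem (within 3 mm, axis 0.1 rad, flats 0.3 rad) and stem pressed more than 4.5 of 6 mm through the last second; dose lug within 10 mm and round knob within 20 mm of their start places, bottle and tumbler upright within 30 mm of theirs (all of step 2 and value of joint stem above 0.0045 m and contact force between the fingers and bar_knob above 1 N and distance of dose_lug from where it was at the start of the episode below 0.01 m and distance of round_knob from where it was at the start of the episode below 0.02 m and distance of each of half_bottle, tumbler from where it was at the start of the episode below 0.03 m and angle between each of half_bottle, tumbler's own z axis and vertical below 0.2 rad); the arm keeps its last pose, push and grip.
It fails at once if the stem is turned away from its dose setting (lug moved more than 10 mm) (distance of dose_lug from where it was at the start of the episode above 0.01 m).
It fails at once if the round knob is taken or knocked off its hook (moved more than 20 mm) (distance of round_knob from where it was at the start of the episode above 0.02 m).
It fails at once if the bottle is shifted more than 30 mm or tipped (distance of half_bottle from where it was at the start of the episode above 0.03 m or angle between half_bottle's own z axis and vertical above 0.5 rad).
It fails at once if the tumbler is shifted more than 30 mm or tipped (distance of tumbler from where it was at the start of the episode above 0.03 m or angle between tumbler's own z axis and vertical above 0.5 rad).
It also fails if it takes over 48 s, if anything falls off the work surface, if the arm or the gripper's body presses on something with over 40 N, if the wrist force passes 120 N, or if a joint passes its speed limit or range.

### The arm

A 6-joint arm with a two-finger parallel gripper is mounted at the origin on a cart in front of the work surface, level with it; the furniture and walls round the work are solid. World frame = base frame: x ahead of the robot, y to its left, z up, the work surface at z = 0. Lengths are in m, angles in rad, forces in N, time in s.
With the tool pointing down it reaches from about 0.35 to 0.875 m from the base axis. Payload 15.5 kg.
Tool frame: the origin (TCP) lies at the very end of the fingers, on their centre line; the grasp point (between the pads) lies 19 mm behind it; z points along the fingers, x is the direction in which the jaws open and shut, and the axes are right-handed (so a half turn about z gives the same grasp; the last joint's range is limited). The gripper opens to 85 mm and grips with 20 to 120 N. Pads are 22 mm wide; open, the fingers measure 114 mm over their backs; the gripper's body (76 mm by 85 mm) begins 54 mm behind the grasp point. The pads swing forward as they close: fully open they stand 13 mm farther back than shut.
Start: joints at [1.117, 0.494, 1.345, -0, 1.302, -0.096], TCP at [0.219, 0.585, 0.231] pointing down, gripper open.
Joint ranges: [-2.91, 2.91], [-0.82, 2.16], [0.22, 2.67], [-1.22, 4.37], [0.12, 2.79], [-3.08, 3.08]. Speed limits (rad/s): [1.89, 1.89, 2.57, 3.01, 3.01, 3.01].

### API

Orientations are given as a unit quaternion [x, y, z, w].
In Python, from plant import move_pose, movel, goto_joints, gripper_to, sleep, solve_ik, capture, Unreachable, finish_job, get_clock, get_q, get_joint_vel, get_joint_efforts, get_eef_pos, get_orientation, get_force, get_ft_torque, get_finger_gap gives the robot as it stands. The module is installed in compiled form; this text tells all that it offers. Calls block until the motion is done:
- move_pose(position, orientation): joint-space move of the TCP to a pose.
- movel(position, attitude=None, speed=0.15): straight line of the TCP; attitude=None keeps the orientation; speed is the mean speed in m/s.
- goto_joints(angles): joint-space move.
- gripper_to(opening): finger opening in m; the grip force is fixed at half the most; returns when the fingers have stopped.
- sleep(seconds).
- solve_ik(position, orientation): joint angles nearest the present ones, or None.
- capture(name): name is "scene" or "top" or "wrist"; returns a dict with "image" (480x640x3 uint8, red, green, blue), "fov_y" (degrees; the focal length in pixels is half the picture's height over the tangent of half this angle, whatever the lens; pixels are square), "cx", "cy" (the principal point, pixels), "R" (3x3) and "t" (3): a world point X has camera coordinates R X + t. Camera axes: x right, y down, z forward; pixel columns grow to the right and rows downward; lengths in m; the calibration is good to about 2 mm. The wrist camera is an equidistant fisheye: a pixel r from the principal point sees the ray r / f radians off the axis. A picture is of the moment at which its call begins. There is no depth.
A pose or a line that the arm cannot do raises Unreachable and nothing moves.
- finish_job(): hands the job in, once; it reports no verdict.
Readings, each from a call of its own:
- get_clock(): time.
- get_q(): joint angles.
- get_joint_vel(): joint speeds.
- get_joint_efforts(): joint torques, N m.
- get_eef_pos(): TCP position.
- get_orientation(): TCP orientation.
- get_force(): force on the tool from outside, world axes, zero at the start.
- get_ft_torque(): the same for the moment, N m.
- get_finger_gap(): finger opening in m.
Only numpy, scipy, OpenCV 4.12 (cv2) and the standard library are available. Lean on these libraries where they do the work, as an engineer would, in place of code of your own. Each camera call takes 0.05 s, during which the arm holds its last target. There are 200 camera calls.

## Working session

There is one attempt and no reset: what is moved stays moved. The work goes in short steps, each a Python script; the robot and the scene stay as the last script left them, time stands still between calls to the robot, and variables do not carry over. Pictures are saved under pics/ and viewed, about 8 in all and at most 12, crops included, and the job is handed in when it is done.

```bash
mkdir -p pics && cat > h.py <<'E'
import numpy as np, cv2, pickle
from plant import *
def snap(name,fn):
    c=capture(name); pickle.dump(c,open(f'pics/{fn}.pkl','wb')); cv2.imwrite(f'pics/{fn}.png',c['image'][...,::-1]); return c
def load(fn): return pickle.load(open(f'pics/{fn}.pkl','rb'))
def f(c): return 240/np.tan(np.radians(c['fov_y'])/2)
def ray(c,u,v,fish=False):
    d=np.array([u-c['cx'],v-c['cy']])/f(c)
    if fish:
        r=np.hypot(*d); d3=np.array([*(d/r*np.sin(r)),np.cos(r)]) if r>1e-9 else np.array([0,0,1.])
    else: d3=np.array([*d,1.])
    R=np.array(c['R']); return -R.T@np.array(c['t']), R.T@d3
def at_z(c,u,v,z,fish=False):
    o,d=ray(c,u,v,fish); return o+d*(z-o[2])/d[2]
def proj(c,X,fish=False):
    p=np.array(c['R'])@np.array(X)+np.array(c['t'])
    if fish:
        n=np.hypot(p[0],p[1]); r=np.arctan2(n,p[2]); d=p[:2]/n*r
    else: d=p[:2]/p[2]
    return d*f(c)+[c['cx'],c['cy']]
E
python3 - <<'E'
from h import *
for n in('scene','top'):
    c=snap(n,n+'0'); print(n,c['fov_y'],-np.array(c['R']).T@c['t'])
a,b=[cv2.imread(f'pics/{n}0.png') for n in('scene','top')]
print(get_clock(),get_force())
E
```

```text
scene 57.490147074653734 [ 0.1325696  -0.53205241  0.60904639]
top 45.01982290970914 [0.28665732 0.0032063  1.09532266]
0.1 [-0.44893828 -0.07227295 -0.69356615]
```

View pics/scene0.png

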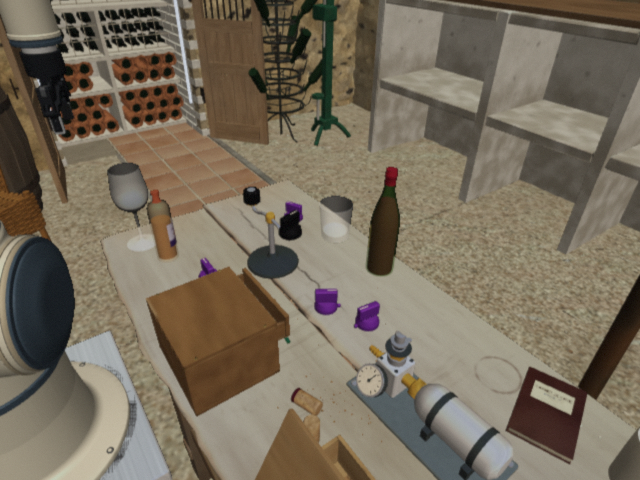

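View pics/top0.png

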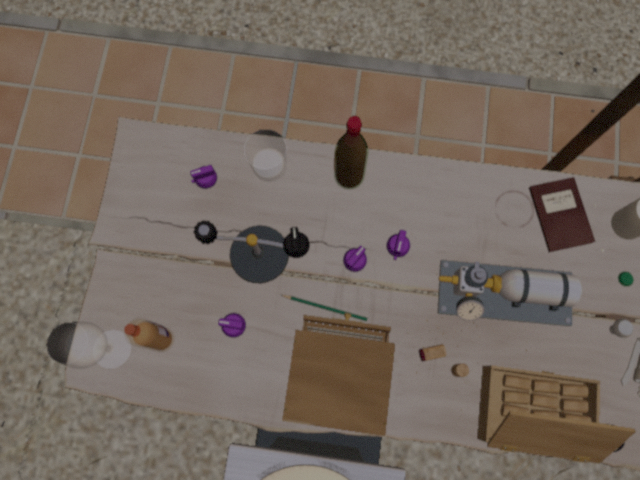

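The scene view shows the hook stand at about (272,235) with black knobs at (252,195) and (290,222). The valve stem is at (399,342), and purple look-alikes lie on the table. In the top view, the black knob at (296,241) carries a pointer bar and the one at (205,232) looks round. The purple ones at (204,176), (355,259), (399,243) and (232,324) are decoys. I'll confirm this in one enlarged crop sheet.

```bash
python3 - <<'E'
from h import *
t=cv2.imread('pics/top0.png'); s=cv2.imread('pics/scene0.png')
def crop(im,u,v,w,k): return cv2.resize(im[v:v+w,u:u+w],(w*k,w*k),interpolation=cv2.INTER_CUBIC)
# each 50px *8 =400 / 
A=np.hstack([crop(t,271,216,50,8)[:300],crop(t,452,256,50,8)[:300]])
A=np.hstack([cv2.resize(t[222:262,271:321],(400,320),interpolation=3),cv2.resize(t[258:298,452:502],(400,320),interpolation=3)])
B=np.hstack([cv2.resize(s[197:242,262:327],(400,277),interpolation=3),cv2.resize(s[325:370,365:430],(400,277),interpolation=3)])
cv2.imwrite('pics/crop1.png',np.vstack([A,B]))
c=load('top0')
print(at_z(c,296,241,.167),at_z(c,252,240,.132),at_z(c,205,232,.152),at_z(c,475,273,.124),at_z(c,267,150,.09))
print(solve_ik([.45,0,.3],[1,0,0,0]))
E
```

```text
[0.49723419 0.08046553 0.167     ] [0.49658286 0.15816639 0.132     ] [0.4950145  0.23545818 0.152     ] [ 0.49347466 -0.22585973  0.124     ] [0.67862506 0.16583442 0.09      ]
[-1.32834746e-01  1.72898366e-01  1.64750480e+00 -4.44089210e-16
  1.32118949e+00 -1.32834746e-01]
```

View pics/crop1.png

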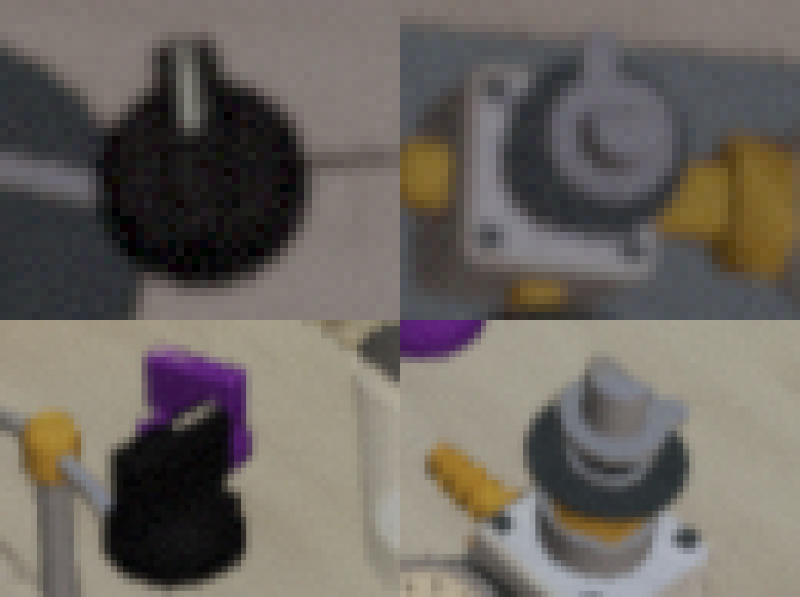

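The crop confirms the target. The black knob at top-view (296,241) has a bar with a white line at its image-up end, from about (295,238) to (294,228), and it sits on the -y hook. The stem is at about (478,273), with its lug pointing roughly image-up at about (477,261). I'll take close wrist looks at both.

```bash
python3 - <<'E'
from h import *
c=load('top0')
a,b=at_z(c,295.4,238.2,.167),at_z(c,294.4,227.6,.167); print('knob yaw',np.arctan2(*(b-a)[1::-1]))
a,b=at_z(c,477.5,273.5,.124),at_z(c,477,261,.096); print(a,b,'lug yaw',np.arctan2(*(b-a)[1::-1]))
from scipy.spatial.transform import Rotation as Ro
p=get_eef_pos(); movel([p[0],p[1],.36],speed=.3)
q=lambda y: (Ro.from_euler('z',y)*Ro.from_quat([1,0,0,0])).as_quat()
move_pose([.45,.08,.33],q(np.pi/2)); print(get_q()); w=snap('wrist','wk')
o=-np.array(w['R']).T@w['t']; print('cam',o,w['fov_y'],get_eef_pos(),np.array(w['R'])[2])
print(proj(w,[.49,.08,.167],True),get_clock())
move_pose([.46,-.22,.30],q(np.pi/2)); print(get_q()); w=snap('wrist','ws'); print(proj(w,[.49,-.226,.124],True),get_clock())
A=cv2.imread('pics/wk.png');B=cv2.imread('pics/ws.png')
cv2.imwrite('pics/w2.png',np.vstack([cv2.resize(A[:, :],(400,300)),cv2.resize(B,(400,300))]))
E
```

```text
knob yaw 0.2407649116113167
[ 0.493197   -0.23013792  0.124     ] [ 0.52129408 -0.23427082  0.096     ] lug yaw -0.14604623950176027
[ 4.61806836e-02  1.58401083e-01  1.58085790e+00  1.52193257e-04
  1.40237371e+00 -1.52509173e+00]
cam [0.38364786 0.07973277 0.47223409] 65.70646984690485 [0.45006482 0.08056604 0.32996166] [ 2.59498885e-01  3.16048297e-04 -9.65743356e-01]
[318.71076893 268.20752583] 2.7333
[-5.61564953e-01  2.64202236e-01  1.52177814e+00  3.39433122e-04
  1.35559688e+00 -2.13313034e+00]
[311.4396878  252.55768949] 3.9417
```

View pics/w2.png

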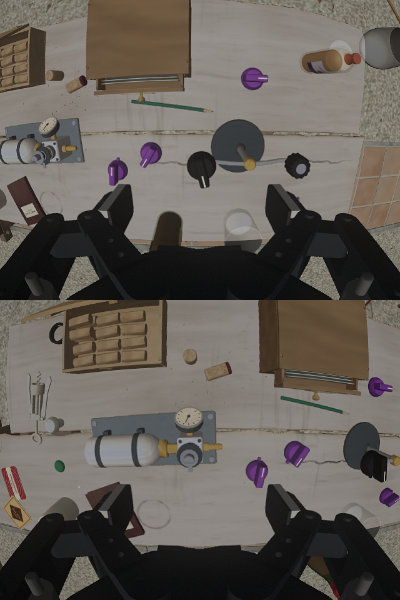

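The wrist views show the knob at about (322,268) and the stem at about (304,252), full resolution, with image-down being away from the robot. I'll enlarge both.

```bash
python3 - <<'E'
from h import *
A=cv2.imread('pics/wk.png')[230:310,280:360];B=cv2.imread('pics/ws.png')[210:290,265:345]
cv2.imwrite('pics/w3.png',np.hstack([cv2.resize(x,(400,400),interpolation=3) for x in(A,B)]))
E
```

```text
(no output)
```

View pics/w3.png

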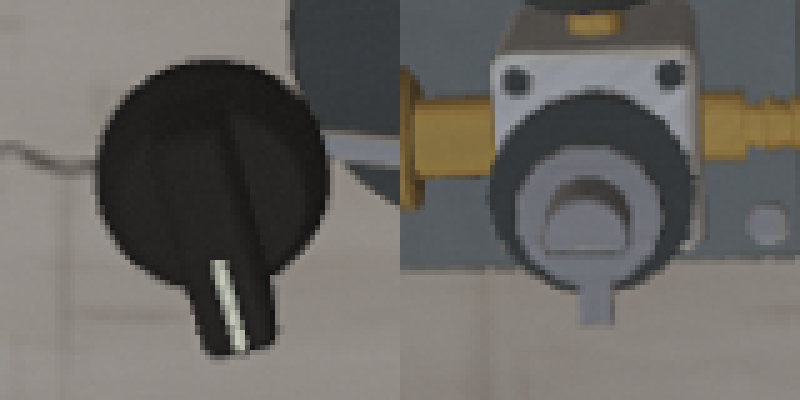

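```bash
python3 - <<'E'
from h import *
k,s=load('wk'),load('ws')
K=lambda x,y,z: at_z(k,280+x/5,230+y/5,z,True)
S=lambda x,y,z: at_z(s,265+(x-400)/5,210+y/5,z,True)
a,b=K(219,262,.167),K(238,350,.167); yw=np.arctan2(*(b-a)[1::-1]); print('line',a,b,yw,np.hypot(*(b-a)[:2]))
print('tip-22mm', b-.022*np.array([np.cos(yw),np.sin(yw),0]))
print('skirt',K(213,176,.124), K(97,176,.124),K(330,176,.124),K(213,60,.122))
c=S(591,217,.110); l=S(598,325,.096); print('collar',c,S(517,217,.11),S(665,217,.11),'lug',l,'yaw',np.arctan2(*(l-c)[1::-1]),np.hypot(*(l-c)[:2]))
f1,f2=S(543,249,.124),S(628,252,.124); d=f1-f2; print('flat',(f1+f2)/2, np.arctan2(*d[1::-1])-np.pi/2, np.arctan2(*(-d)[1::-1])-np.pi/2)
E
```

```text
line [0.50325645 0.08448487 0.167     ] [0.52026777 0.08797747 0.167     ] 0.2024967728728314 0.017366148505492347
tip-22mm [0.49871728 0.08355293 0.167     ]
skirt [0.50183173 0.08388245 0.124     ] [0.50185486 0.06092537 0.124     ] [0.50187458 0.10707138 0.124     ] [0.47860346 0.08382827 0.122     ]
collar [ 0.49505976 -0.23398442  0.11      ] [ 0.49508278 -0.24787238  0.11      ] [ 0.49504945 -0.22014196  0.11      ] lug [ 0.52175533 -0.2334574   0.096     ] yaw 0.019739139365035817 0.026700772089926578
flat [ 0.49711114 -0.23445867  0.124     ] -3.176842755226807 -0.03525010163701392
```

Measured so far:
- **Knob:** about (0.5005, 0.084), yaw about 0.21.
- **Stem:** about (0.495, -0.234), yaw about 0.0.

The skirt is 33 mm across at 20 mm height, so the fingertips have to stay about 22 mm above the underside. Next I grasp and lift.

```bash
cat >> h.py <<'E'
from scipy.spatial.transform import Rotation as Ro
qd=lambda y: (Ro.from_euler('z',y)*Ro.from_quat([1,0,0,0])).as_quat()
E
python3 - <<'E'
from h import *
X,Y=.5003,.0838; q=qd(np.pi/2+.21)
move_pose([X,Y,.30],q); gripper_to(.045); movel([X,Y,.20],speed=.2); f0=get_force()
movel([X,Y,.1445],speed=.06); print('down',get_eef_pos(),np.array(get_force())-f0)
gripper_to(.0); print('gap',get_finger_gap(),np.array(get_force())-f0,get_eef_pos())
movel([X,Y,.215],speed=.1); sleep(.3); print('gap',get_finger_gap(),np.array(get_force())-f0,get_eef_pos(),get_clock())
snap('wrist','held'); snap('scene','sheld')
A=cv2.imread('pics/held.png')[180:480,120:520];B=cv2.imread('pics/sheld.png')[80:280,200:400]
cv2.imwrite('pics/h1.png',np.hstack([A,cv2.resize(B,(300,300))]))
E
```

```text
down [0.50053498 0.08381582 0.14479901] [-1.21967893  0.51220498 -1.06498684]
gap 0.012687381666077921 [-3.07520939  0.46890186  4.12150726] [0.50049276 0.08381146 0.14492945]
gap 0.012977135587682308 [-1.52152621  0.16281642 -2.63470662] [0.50016125 0.08379195 0.21463753] 8.8583
```

View pics/h1.png

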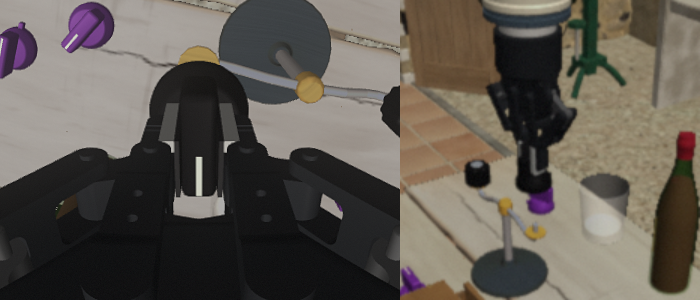

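The wrist view shows the bar square between the pads with the line at (319,337)–(319,376). The scene view shows the empty hook, with the round knob still on its own. I'll check the knob's in-hand offset, carry it over the stem and take one look.

```bash
python3 - <<'E'
from h import *
w=load('held'); T=np.array([.50016,.08379,.21464]); R=Ro.from_euler('z',.21).as_matrix()
for n,u,v,z in(('line0',319,337,.2368),('line1',319,376,.2368),('back',318.5,242,.1925),('L',269,287,.194),('Rr',369,287,.194)):
    print(n,(R.T@(at_z(w,u,v,z,True)-T))[:2])
X,Y=.495,-.234
movel([.5,.0838,.25],speed=.2); move_pose([.495,-.15,.25],qd(np.pi/2)); movel([X,Y,.175],speed=.15); sleep(.3)
print(get_eef_pos(),get_force(),get_ft_torque(),get_clock(),get_q())
c=snap('wrist','hov'); snap('scene','shov'); snap('top','thov')
print(proj(load('shov'),[X,Y,.11]),proj(c,[X,Y,.11],True))
A=cv2.imread('pics/hov.png')[180:420,200:440];B=cv2.imread('pics/shov.png')[270:390,340:460]
cv2.imwrite('pics/h2.png',np.hstack([cv2.resize(x,(400,400),interpolation=3) for x in (A,B)]))
E
```

```text
line0 [ 0.00228465 -0.00036356]
line1 [ 0.02016324 -0.00035873]
back [-0.0219959  -0.00053137]
L [-0.0002683  -0.02404528]
Rr [-0.00024361  0.02345027]
[ 0.49518656 -0.23372324  0.17542373] [ 0.65325778 -0.87911701  0.3403705 ] [-0.0393371  -0.04081362 -0.03420985] 11.4167 [-5.50051717e-01  4.48929360e-01  1.60696211e+00  3.52128276e-06
  1.08501013e+00 -2.12137515e+00]
[398.70849456 339.87318703] [319.32196441 258.28006265]
```

View pics/h2.png

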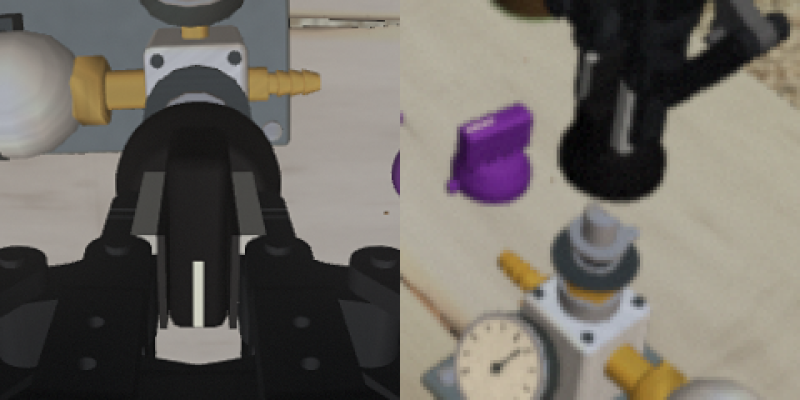

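The knob is centred in the hand to within about 1 mm, and the flats and stem look lined up under it. Now a guarded descent.

```bash
python3 - <<'E'
from h import *
X,Y=.495,-.234
f0=np.array(get_force())
movel([X,Y,.150],speed=.05); sleep(.1)
for z in np.arange(.148,.1315,-.0015):
    movel([X,Y,z],speed=.02); fz=np.array(get_force())-f0; t=get_ft_torque()
    print(round(z,4),np.round(get_eef_pos(),4),np.round(fz,1),np.round(t,2),round(get_finger_gap(),4))
    if fz[2]>9 or np.hypot(*fz[:2])>12: print('stop'); break
print(get_clock())
E
```

```text
0.148 [ 0.495 -0.234  0.148] [ 0.9 -1.5  1.3] [-0.03  0.01  0.02] 0.0129
0.1465 [ 0.495  -0.234   0.1464] [-0.7  0.1  0.1] [0.01 0.05 0.01] 0.0131
0.145 [ 0.4949 -0.234   0.1449] [ 0.5 -0.9  0.4] [-0.04  0.04 -0.01] 0.013
0.1435 [ 0.495  -0.234   0.1434] [ 0.9  0.5 -0.5] [-0.02  0.02 -0.06] 0.0126
0.142 [ 0.4949 -0.234   0.1419] [ 0.3 -0.2  0.8] [-0.01 -0.05  0.04] 0.0127
0.1405 [ 0.4949 -0.234   0.1404] [ 0.   0.3 -0.1] [-0.05 -0.01 -0.  ] 0.0123
0.139 [ 0.495  -0.234   0.1389] [0.9 0.5 0.1] [0.01 0.01 0.03] 0.0127
0.1375 [ 0.495  -0.234   0.1374] [ 0.  -0.7  0.5] [-0.04  0.01  0.01] 0.0131
0.136 [ 0.495  -0.234   0.1359] [0.5 0.1 0.2] [0.04 0.02 0.03] 0.0125
0.1345 [ 0.495  -0.234   0.1344] [-0.1  0.6 -0.4] [-0.07 -0.1  -0.02] 0.0128
0.133 [ 0.495 -0.234  0.133] [ 1.  -1.   0.6] [-0.04  0.02  0.05] 0.0127
15.0667
```

It slid on freely with no side load. Now press, watching the spring force come up to the stop.

```bash
python3 - <<'E'
from h import *
X,Y=.495,-.234
f0=np.array([.65,-.88,.34])
for z in np.arange(.132,.1215,-.001):
    movel([X,Y,z],speed=.02); sleep(.15); fz=np.mean([get_force() for _ in range(3)],0)-f0
    print(round(z,4),np.round(get_eef_pos(),4),np.round(fz,1),np.round(get_ft_torque(),2),round(get_finger_gap(),4))
    if fz[2]>18: print('stop'); break
sleep(.4); print(get_clock(),get_force())
snap('wrist','end'); snap('scene','send')
A=cv2.imread('pics/end.png')[180:420,200:440];B=cv2.imread('pics/send.png')[270:390,340:460]
cv2.imwrite('pics/h3.png',np.hstack([cv2.resize(x,(400,400),interpolation=3) for x in (A,B)]))
E
```

```text
0.132 [ 0.495  -0.234   0.1321] [-0.8  1.   3.8] [ 0.08  0.16 -0.02] 0.0129
0.131 [ 0.495 -0.234  0.131] [-1.5  0.6  4.3] [ 0.05  0.13 -0.03] 0.0126
0.13 [ 0.495  -0.234   0.1301] [-1.9  1.4  5.9] [0.11 0.12 0.01] 0.013
0.129 [ 0.4951 -0.234   0.1291] [-1.7  1.4  7. ] [0.08 0.19 0.01] 0.0128
0.128 [ 0.495  -0.234   0.1282] [-2.3  2.1  7.5] [ 0.17  0.24 -0.02] 0.0127
0.127 [ 0.4951 -0.234   0.1272] [-1.9  1.2  8.1] [0.18 0.24 0.02] 0.013
0.126 [ 0.4951 -0.2341  0.1267] [-4.6  3.3 17.3] [0.34 0.65 0.02] 0.0125
0.125 [ 0.4952 -0.2341  0.1264] [-7.8  4.6 32.1] [0.74 1.33 0.03] 0.0127
stop
18.6667 [-6.5064997   4.55044264 31.94985451]
```

View pics/h3.png

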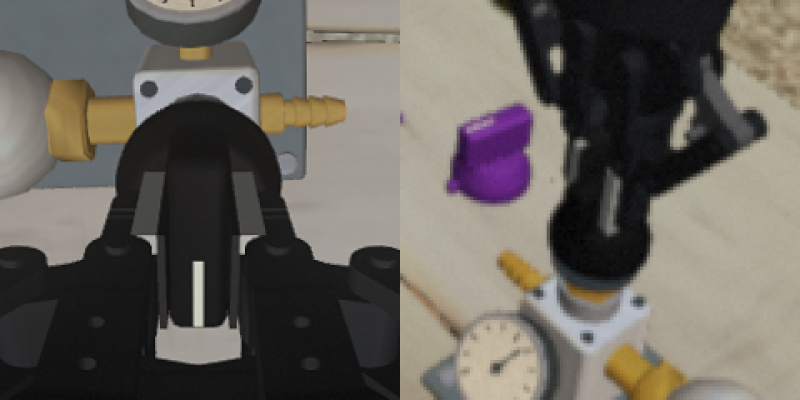

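The spring law matches: about 4 N at the start, about 8 N near the end, then a hard stop at TCP z ≈ 0.1267. The picture shows the knob seated on the disc, upright, with the line straight between the pads. I'll ease the push to about 17 N, still at the stop, and hand in.

```bash
python3 - <<'E'
from h import *
movel([.495,-.234,.126],speed=.02); sleep(.5); print(get_eef_pos(),get_force(),get_finger_gap(),get_clock())
finish_job(); print(get_eef_pos(),get_force(),get_finger_gap())
E
```

```text
[ 0.49514422 -0.2340799   0.12671218] [-3.48824824  1.61408884 17.80972573] 0.01295831103893946 19.5167
the job is handed in; nothing more can be done
the job is handed in; nothing more can be done
```

I lifted the bar knob off the -y hook and left the round knob hanging. I turned the bar knob to the stem's flat at yaw about 0, slid it home, pressed it to the stop and handed the job in at 19.5 s. The gripper was still holding it down.

- **Fit:** The knob slid onto the stem with no measurable resistance or twist.
- **Press:** The spring force rose from about 4 N to about 8 N over the travel. A hard stop followed at TCP z ≈ 0.1267 m, about 6 mm below the point where the knob came home.
- **Peak push:** It briefly reached 32 N at the stop before I eased it off.
- **At hand-in:** The push was about 18 N, the finger gap was 13 mm on the bar, and the last picture showed the knob seated on the stem.

No check failed or disagreed. The bottle, tumbler, round knob and dose lug were not re-measured at the end. The twist reading stayed within about 0.06 N m, which is about where the spindle starts to turn, and most readings were well below that. The arm's path kept clear of the bottle and tumbler.

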